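# Close the rod holder and stand the ferrite aerial rod in it

## Task

Press the loose orange slotted lid down onto the white ceramic holder until it sits level and fully home, and let go of it. Then take the ferrite rod from its sloping wooden rest and stand it upright through the lid's slot with its foot fully home in the brass socket below; the socket slides along the holder and may be off-centre, so feel for it, and since ferrite is brittle never press the rod hard. Leave the other things on the bench where they are.

Things in the scene. Friction and masses are not known exactly. Their poses are not given: they have to be found in the camera images.
- holder: White ceramic holder box, fixed, 110 (x) x 48 (y) x 60 (z) mm outside, open on top, 96 x 38 mm inside. Origin: centre of its underside; x along its length, z up. A screw lug at each x end (reaching 73 mm from the centre, 11 mm high). A brass socket block fills its lower part.
- holder_rim (a point): Centre of the holder's mouth, 60 mm above its origin. The rim is bevelled (2.5 mm lead-in). In each end wall, 13 mm below the rim, a small steel leaf spring grips the lid's plug: the lid meets them some 10 mm before it is home and needs roughly 5 to 15 N to push past them.
- socket_track (a point): Point on the holder's centre line, level with the top of the brass block (30 mm above the holder's origin). The block has a round hole 13.5 mm wide (mouth bevelled by 3 mm), 20 mm deep. It slides stiffly (5 N) along the holder's x: the hole may be anywhere from -14 to +14 mm in x from this point, at y = 0; this point does not follow it.
- lid: Loose orange lid, 90 g, plug down. Flange 118 (x) x 58 (y) x 12 mm over a hollow plug 93 x 35 x 18 mm that enters the holder with 1.5 mm play. Origin: centre of the plug's bottom; flange from z = 18 to 30 mm. Centred slot 46 (x) x 18 mm. Grip across the 58 mm. Fits either way round. Home: flange on the rim, origin 42 mm above the holder's origin (top at 72 mm).
- rod: Dark grey ferrite rod, 80 g, 140 mm long, 12 mm thick, foot bevelled; its upper 36 mm is a red round head 16 mm thick, to grip. Origin: centre of the foot's end; z along the rod to the head. It starts in the rest, head leaning 29 degrees from vertical. Home in the socket its origin is 10 mm above the holder's; standing on the block beside the hole, 30 mm.
- rest: Sloping wooden rest, fixed, base 110 (x) x 70 (y) x 12 mm, origin under its centre, z up. A trough 14 mm wide carries the lower 85 mm of the rod; it leans 29 degrees from vertical, upper end towards the rest's -x, and is open on the upper (+x) side. The rod's foot lies at x = 30, z = 36 mm.
- handle: Bystander: black rubber carry handle, U-shaped, 60 x 150 x 12 mm, lying flat, origin under its long bar
- capacitor: Bystander: small steel tuning capacitor 34 x 34 x 32 mm with a brass shaft, origin under its centre
- resistors: Bystander: white ceramic resistor holder 30 x 80 x 26 mm with four brown resistors, origin under its centre
- spool: Bystander: blue spool, 60 mm across, 40 mm high, origin under its centre
- driver: Bystander: screwdriver 170 mm long lying on the bench near the robot, about 30 mm high, along its x
There are look-alikes about, which are no part of the job. Leave any red look-alike of the holder alone. There is more than one size of the lid; the one meant has the size given above.

How it is judged:
By the outcome, as a careful person would: the job done as asked, in the order asked, and still so for the second after the job is handed in, with the robot touching nothing.
It also fails if it takes over 67 s, if anything falls off the work surface, if the arm or the gripper's body presses on something with over 40 N, if the wrist force passes 120 N, or if a joint passes its speed limit or range.

## Robot

A 7-joint arm with a two-finger parallel gripper is mounted at the origin on the work surface. World frame = base frame: x ahead of the robot, y to its left, z up, the work surface at z = 0. Lengths are in m, angles in rad, forces in N, time in s.
With the tool pointing down it reaches from about 0.4 to 0.85 m from the base axis. Payload 10.4 kg.
Tool frame: the origin (TCP) lies at the very end of the fingers, on their centre line; the grasp point (between the pads) lies 19 mm behind it; z points along the fingers, y is the line along which they close (so a half turn about z gives the same grasp; the last joint's range is limited). The gripper opens to 87 mm and grips with 3 to 60 N. Pads are 19 mm wide; open, the fingers measure 117 mm over their backs; the gripper's body (75 mm by 190 mm) begins 51 mm behind the grasp point.
Start: joints at [-1.216, 0.332, -0.065, 1.46, 0.022, 1.35, -0.088], TCP at [0.231, 0.581, 0.223] pointing down, gripper open.
Joint ranges: [-2.6, 2.6], [-0.5, 2.12], [-1.47, 1.34], [0.16, 2.42], [-1.27, 4.41], [0.06, 2.06], [-2.6, 2.6]. Speed limits (rad/s): [2.22, 2.22, 2.79, 2.79, 3.14, 3.14, 3.14].

## Interface

Orientations are given as a unit quaternion [x, y, z, w].
In Python, from bench import status, camera, order gives the robot as it stands.
- The arm moves only by the tool jog_arm, never from a script. Its argument "plan" is a list of rows, each a list of 7 numbers: the turn, a rotation vector about the tool's x, y, z in rad, then the shift along the tool's x, y, z in mm, then the opening, from -1 (shut) to 1 (fully open). A call has 1 to 12 rows; each row is the pose to reach, as a shift and turn from the pose commanded when the call began, along the tool's axes at that moment; what a row does not reach only later rows make up. A row lasts 1/10 s, in which the tool goes at most 50 mm and 8.59 degrees, less where a joint would pass 70% of its speed; a pose out of reach is approached as far as the arm can. A call with a gripper value outside its range is refused whole. The fingers move at their own pace and stop on an object; "squeeze" is the grip in N (left out, the last holds). Time passes only in rows, so rows that repeat a pose let the fingers close. It gives the time, the measured TCP pose, the force, the opening and the grip force at its end, in the units of the state.
- status.read_state(): the state, without advancing time (a new reading comes with each control period).
- camera(name): name is "scene" or "top" or "wrist"; returns a dict with "image" (384x512x3 uint8, red, green, blue), "z_map" (384x512 float32, m along the optical axis (not along the pixel's ray), 0 where there is no reading), "fx", "fy", "cx", "cy" (pixels), "world_from_camera" (4x4, takes a point from camera to world coordinates); the wrist camera has in their place "mount" (4x4, takes a point from camera to tool coordinates, whose origin is the TCP and whose axes are the flange's). Camera axes: x right, y down, z forward; pixel columns grow to the right and rows downward; lengths in m; the calibration is good to about 2 mm. A picture is of the moment at which its call begins: read the wrist's pose just before it.
- order.close_job(): hands the job in; it is judged then, once.
The state is a dict: "time": time; "joint_positions": joint angles; "joint_vel": joint speeds; "joint_torque": joint torques, N m; "ee_pos": TCP position; "eef_rot": TCP orientation; "ft_force": force on the tool from outside, world axes, zero at the start; "torque": the same for the moment, N m; "width": finger opening in m; "grip_force": force on a finger pad.
Only numpy, scipy, OpenCV 4.12 (cv2) and the standard library are available. Lean on these libraries where they do the work, as an engineer would, in place of code of your own. Each camera call takes 0.05 s, during which the arm holds its last target. There are 200 camera calls.

## Working session

There is one attempt and no reset: what is moved stays moved. The work goes in short steps, Python scripts to look and compute and a tool call to move; the robot and the scene stay as the last step left them, time stands still between calls to the robot, and variables do not carry over. Pictures are saved under pics/ and viewed, at most 10 in all, crops included, and the job is handed in when it is done.

Besides the shell and the picture viewer there is one more tool, called as name([rows], argument=value, ...), one row to a line, values as JSON. jog_arm: Moves the arm, as the interface text tells. Its arguments: {"type":"object","properties":{"plan":{"type":"array"},"squeeze":{"type":"number"}},"required":["plan"]}

```bash
mkdir -p pics; ls; python3 - <<'E'
from bench import status,camera,order
import cv2,numpy as np
s=status.read_state();print({k:np.round(v,3).tolist() for k,v in s.items()})
for n in("scene","top"):
    c=camera(n);np.savez(f"{n}.npz",**c);print(n,c["fx"],c["cx"],c["cy"],np.round(c["world_from_camera"],3).tolist())
    cv2.imwrite(f"pics/{n}0.png",cv2.resize(c["image"][:,:,::-1],(800,600)))
E
```

```text
pics
{'time': 0.0, 'joint_positions': [-1.216, 0.333, -0.065, 1.461, 0.022, 1.35, -0.088], 'joint_vel': [0.0, -0.0, 0.001, -0.001, 0.002, 0.001, 0.001], 'joint_torque': [-0.0, -62.327, 0.025, -38.989, -0.061, 0.04, 0.0], 'ee_pos': [0.23, 0.581, 0.222], 'eef_rot': [0.188, 0.982, -0.001, -0.0], 'ft_force': [0.424, -0.242, -0.11], 'torque': [0.053, 0.008, 0.009], 'grip_force': 0.0, 'width': 0.087}
scene 454.2122446075124 257.679116286807 198.91542193781396 [[-0.601, 0.529, -0.599, 1.264], [0.799, 0.381, -0.465, 0.561], [-0.018, -0.758, -0.652, 0.806], [0.0, 0.0, 0.0, 1.0]]
top 492.75012024059333 259.70468005470593 201.68747003983992 [[-0.026, -0.994, 0.106, 0.418], [-1.0, 0.026, 0.004, 0.008], [-0.006, -0.106, -0.994, 1.668], [0.0, 0.0, 0.0, 1.0]]
```

View pics/scene0.png

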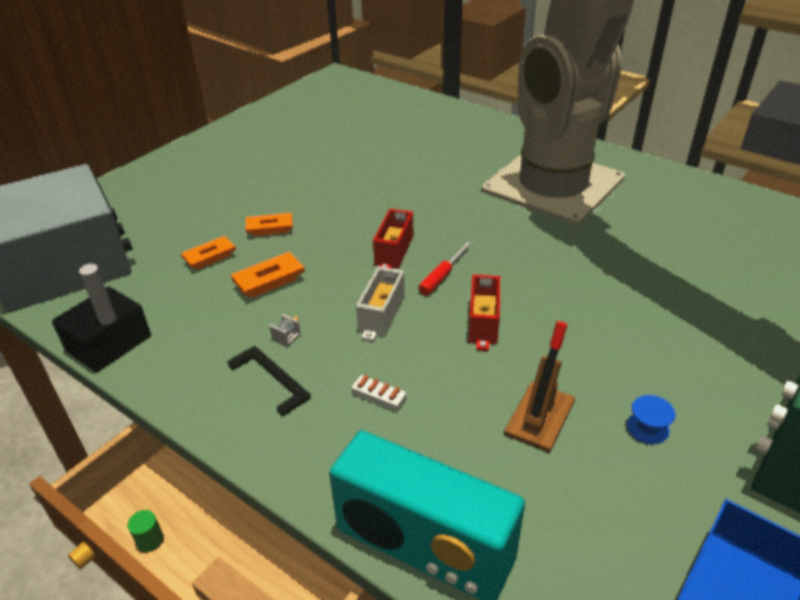

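View pics/top0.png

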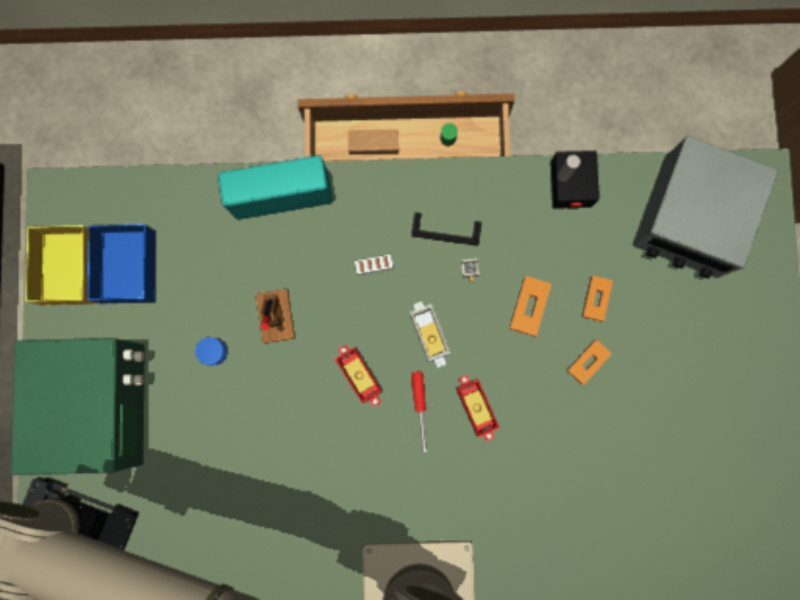

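The scene view shows the white holder at about (380,298), the largest orange lid at (268,274), and the rod in its rest at (545,390). In the top view these are at (430,333), (531,306) and (275,315), and the lid there is the largest of three. Next I'll measure them with masks and rays.

```bash
cat > h.py <<'E'
import numpy as np,cv2
def ray(c,uv,z):
    uv=np.atleast_2d(uv).astype(float);T=c["world_from_camera"]
    d=np.c_[(uv[:,0]-c["cx"])/c["fx"],(uv[:,1]-c["cy"])/c["fy"],np.ones(len(uv))]@T[:3,:3].T
    o=T[:3,3];return o+d*((z-o[2])/d[:,2])[:,None]
def cloud(c):
    v,u=np.mgrid[0:384,0:512];Z=c["z_map"];T=c["world_from_camera"]
    P=np.stack([(u-c["cx"])/c["fx"]*Z,(v-c["cy"])/c["fy"]*Z,Z],-1)
    return P@T[:3,:3].T+T[:3,3]
def rect(p):
    (x,y),(w,h),a=cv2.minAreaRect((np.asarray(p)[:,:2]*1000).astype(np.float32))
    if w<h:w,h,a=h,w,a+90
    return np.round([x,y,w,h,(a+90)%180-90],1)
E
python3 - <<'E'
from h import *
for n in("top","scene"):
    c=dict(np.load(n+".npz"));hsv=cv2.cvtColor(c["image"],cv2.COLOR_RGB2HSV);P=cloud(c)
    H,S,V=[hsv[...,i].astype(int) for i in range(3)]
    ok=(c["z_map"]>0)&(P[...,0]>.2)&(P[...,0]<.9)&(abs(P[...,1])<.6)
    M={"orange":((H>=5)&(H<=16)&(S>170)&(V>150),.03,P[...,2]>.02),"white":((S<60)&(V>150),.06,P[...,2]>.045),
       "red":(((H<5)|(H>174))&(S>150)&(V>90),.16,P[...,2]>.1),"wood":((H>4)&(H<18)&(S>100)&(V>50)&(V<190),.012,P[...,2]<.03)}
    for k,(m,z,q) in M.items():
        m=(m&ok&q).astype(np.uint8)
        nn,L,st,ce=cv2.connectedComponentsWithStats(m,connectivity=8)
        for i in range(1,nn):
            if st[i,4]<25:continue
            vs,us=np.where(L==i);uv=np.c_[us,vs]
            pr=ray(c,uv,z);pc=P[vs,us]
            print(n,k,st[i,4],np.round(ce[i],1),"ray",rect(pr),"cloud",rect(pc),"z",np.round(np.percentile(pc[:,2],[5,50,95]),3))
E
```

```text
top orange 215 [381.6 190.8] ray [ 620.3 -396.3   87.9   42.9  -15.4] cloud [ 620.5 -397.4   88.3   43.4  -16.5] z [0.02  0.024 0.029]
top orange 492 [339.  195.6] ray [ 607.6 -252.1  115.6   55.9  -18.5] cloud [ 608.1 -251.9  116.    56.5  -18.7] z [0.024 0.03  0.037]
top orange 234 [376.7 231.5] ray [ 484.7 -372.    88.4   42.3  -44.6] cloud [ 484.6 -373.2   89.1   42.7  -43.4] z [0.021 0.024 0.03 ]
top white 48 [366.5 102.9] ray [ 913.4 -352.7   23.6   20.7   88.4] cloud [ 880.6 -327.6   23.    20.9   82.3] z [0.164 0.169 0.176]
top white 1283 [438.8 133.6] ray [ 818.5 -609.5  187.8  125.6  -22.7] cloud [ 7.943e+02 -5.457e+02  1.998e+02  1.085e+02 -1.000e-01] z [0.134 0.14  0.146]
top white 128 [274.8 212. ] ray [554.6 -35.2 110.1  46.8  19.4] cloud [554.8 -34.9 110.1  46.8  19.4] z [0.052 0.059 0.066]
top white 28 [ 81.1 226.5] ray [524.1 599.9  16.8  13.1   0.7] cloud [519.7 574.3  15.6  13.5  -0.9] z [0.124 0.129 0.133]
top white 48 [ 18.1 339.5] ray [166.2 793.6  63.7  10.8  73.9] cloud [255.7 516.8  37.    7.9  72.9] z [0.624 0.628 0.633]
top white 95 [  9.3 345.7] ray [143.8
[... 2378 characters left out ...]
[ 622.1 -399.    93.7   45.2  -22.3] z [0.004 0.015 0.025]
scene wood 44 [170.8 173. ] ray [ 590.2 -280.    43.5   14.7  -18. ] cloud [ 601.6 -266.2   41.9   12.8  -23.4] z [0.017 0.025 0.029]
scene wood 42 [277.3 179.7] ray [426.3 -15.4 105.4  31.3   4. ] cloud [422.4 -10.4 105.1  20.7  -4.1] z [0.003 0.008 0.027]
scene wood 204 [173.1 181.9] ray [ 615.2 -246.1  128.6   58.7  -39.3] cloud [ 609.8 -251.8  117.8   53.   -19.4] z [0.003 0.013 0.029]
scene wood 29 [303.8 219.4] ray [528.1 134.5  55.8  17.3  67.6] cloud [528.  137.   43.   13.2  82.9] z [0.002 0.006 0.025]
scene wood 792 [345.6 269.4] ray [603.5 295.6 114.   69.5   8.5] cloud [603.2 295.9 111.8  68.3   8.6] z [0.011 0.015 0.02 ]
```

```bash
cat >> h.py <<'E'
from scipy.spatial.transform import Rotation as R
def down(ydeg):  # tool pointing down, tool y along world angle
    a=np.radians(ydeg);y=np.array([np.cos(a),np.sin(a),0]);z=np.array([0,0,-1.]);return np.c_[np.cross(y,z),y,z]
def go(p,Rt=None,s=None):
    from bench import status
    s=s or status.read_state();R0=R.from_quat(s["eef_rot"]).as_matrix()
    rv=np.zeros(3) if Rt is None else R.from_matrix(R0.T@Rt).as_rotvec()
    d=R0.T@(np.array(p)-s["ee_pos"])*1000
    print("row",np.round(rv,3).tolist(),np.round(d,1).tolist())
def wrist():
    from bench import status,camera
    s=status.read_state();c=camera("wrist");T=np.eye(4);T[:3,:3]=R.from_quat(s["eef_rot"]).as_matrix();T[:3,3]=s["ee_pos"]
    c["world_from_camera"]=T@c["mount"];return c
def hold(c,yaw,ctr,m,z=.06):pass
E
python3 - <<'E'
from h import *
from bench import camera
a=np.radians(19.4);ex=np.array([np.cos(a),np.sin(a)]);ey=np.array([-ex[1],ex[0]]);o=np.array([.5546,-.0365])
for n in("top","scene"):
    c=dict(np.load(n+".npz"));hsv=cv2.cvtColor(c["image"],cv2.COLOR_RGB2HSV).astype(int)
    v,u=np.mgrid[0:384,0:512];Pr=ray(c,np.c_[u.ravel(),v.ravel()],.03).reshape(384,512,3)
    q=Pr[...,:2]-o;X=q@ex*1000;Y=q@ey*1000
    ins=(abs(X)<50)&(abs(Y)<20);
    br=ins&(hsv[...,0]>12)&(hsv[...,0]<32)&(hsv[...,1]>90)
    print(n,"brass",br.sum(),np.round([X[br].min(),X[br].max(),Y[br].min(),Y[br].max()],1))
    g=hsv[...,2];w=np.where(ins&(abs(X)<24)&(abs(Y)<8))
    for r in range(w[0].min(),w[0].max()+1):
        print(" ".join(f"{X[r,k]:.0f},{Y[r,k]:.0f}:{g[r,k]}" for k in w[1][w[0]==r]))
print(np.round(camera("wrist")["mount"],3).tolist())
go([.6075,-.253,.2],down(71.5))
E
```

```text
top brass 210 [-45.1  19.3 -18.   18.7]
23,-5:232
23,5:233 22,2:232 21,-1:225 20,-4:225 19,-7:224
20,6:225 19,3:224 18,0:224 17,-3:224 15,-6:223
17,8:224 16,5:224 15,1:224 13,-2:224 12,-5:224 11,-8:224
13,6:224 12,3:224 10,-1:224 9,-4:225 8,-7:224
10,7:223 8,4:224 7,1:224 6,-2:224 5,-6:224
5,5:225 4,2:224 3,-1:224 2,-4:224 1,-7:225
2,6:225 1,3:224 -0,-0:225 -1,-3:224 -3,-6:225
-1,7:224 -2,4:212 -3,1:197 -5,-2:190 -6,-5:195
-5,5:188 -6,2:159 -8,-1:158 -9,-4:161 -10,-7:186
-8,7:162 -10,4:197 -11,0:213 -12,-3:210 -13,-6:176
-11,8:164 -13,5:211 -14,2:226 -15,-1:224 -16,-5:179 -17,-8:204
-16,6:204 -17,3:222 -18,-0:207 -19,-3:187 -21,-6:214
-19,7:193 -20,4:192 -21,1:197 -22,-2:213 -24,-5:224
-23,5:219
scene brass 136 [-49.8  12.  -19.8   4.7]
-21,-7:179 -22,-5:165 -23,-2:161 -23,0:162
-17,-6:127 -18,-3:108 -19,-1:105 -19,2:128 -20,4:179 -21,7:202
-12,-7:144 -13,-5:107 -14,-2:98 -15,1:99 -15,3:128 -16,6:188
-8,-6:202 -9,-3:174 -10,-1:165 -11,2:169 -11,5:181 -12,7:197
-4,-7:228 -4,-4:227 -5,-2:221 -6,1:218 -7,3:211 -7,6:209
0,-6:228 -0,-3:228 -1,-0:230 -2,2:226 -3,5:221 -3,7:207
5,-7:228 4,-4:229 3,-2:228 3,1:229 2,3:212 1,6:207
9,-5:227 8,-3:226 7,-0:229 7,2:226 6,5:203 5,7:198
13,-7:218 13,-4:221 12,-2:219 11,1:223 11,4:221 10,6:206
18,-8:200 17,-5:197 17,-3:215 16,-0:216 15,2:214 14,5:202 14,7:190
22,-6:152 21,-4:146 20,-1:169 20,1:179 19,4:177 18,6:175
23,2:112 23,5:122 22,7:135
[[0.0, -0.968, -0.25, 0.067], [1.0, 0.0, 0.001, -0.0], [-0.001, -0.25, 0.968, -0.161], [0.0, 0.0, 0.0, 1.0]]
row [-0.001, 0.0, -0.055] [-658.0, -635.8, 22.7]
```

jog_arm([
  [0,0,-0.055,-658,-636,22,1],
  [0,0,-0.055,-658,-636,22,1],
  [0,0,-0.055,-658,-636,22,1],
  [0,0,-0.055,-658,-636,22,1],
  [0,0,-0.055,-658,-636,22,1],
  [0,0,-0.055,-658,-636,22,1],
  [0,0,-0.055,-658,-636,22,1],
  [0,0,-0.055,-658,-636,22,1],
  [0,0,-0.055,-658,-636,22,1],
  [0,0,-0.055,-658,-636,22,1],
  [0,0,-0.055,-658,-636,22,1],
  [0,0,-0.055,-658,-636,22,1],
])

```text
time: 1.35
ee_pos: [0.478, 0.0324, 0.2082]
eef_rot: [0.161, 0.987, 0.0, 0.0]
ft_force: [1.1, 1.0, 0.6]
width: 0.0871
grip_force: 0.0
```

```bash
python3 - <<'E'
from h import *
go([.6075,-.253,.2],down(71.5))
E
```

```text
row [0.001, 0.0, 0.0] [-213.3, -229.6, 8.1]
```

```bash
python3 - <<'E'
from h import *
c=wrist();np.savez("w0.npz",**c);cv2.imwrite("pics/w0.png",c["image"][:,:,::-1])
go([.6075,-.253,.2],down(71.5))
E
```

```text
row [-0.002, 0.003, -0.008] [-210.3, -220.6, 9.2]
```

jog_arm([
  [0,0,0,-213,-230,8,1],
  [0,0,0,-213,-230,8,1],
  [0,0,0,-213,-230,8,1],
  [0,0,0,-213,-230,8,1],
  [0,0,0,-213,-230,8,1],
  [0,0,0,-213,-230,8,1],
  [0,0,0,-213,-230,8,1],
  [0,0,0,-213,-230,8,1],
  [0,0,0,-213,-230,8,1],
])

```text
time: 2.3
ee_pos: [0.6066, -0.2501, 0.1997]
eef_rot: [0.16, 0.987, 0.0, -0.0]
ft_force: [0.3, 0.5, 0.3]
width: 0.087
grip_force: 0.0
```

```bash
python3 - <<'E'
from h import *
c=wrist();np.savez("w1.npz",**c);cv2.imwrite("pics/w1.png",np.hstack([cv2.imread("pics/w0.png"),c["image"][:,:,::-1]])[:, :])
im=cv2.imread("pics/w1.png");cv2.imwrite("pics/w1.png",cv2.resize(im,(800,300)))
hsv=cv2.cvtColor(c["image"],cv2.COLOR_RGB2HSV).astype(int)
P=cloud(c);m=((hsv[...,0]>=5)&(hsv[...,0]<=16)&(hsv[...,1]>170)&(hsv[...,2]>120)&(P[...,2]>.022)&(P[...,2]<.045)).astype(np.uint8)
n,L,st,ce=cv2.connectedComponentsWithStats(m)
for i in range(1,n):
    if st[i,4]<300:continue
    v,u=np.where(L==i);print(st[i],rect(ray(c,np.c_[u,v],.03)),rect(P[v,u]),np.round(np.percentile(P[v,u,2],[5,50,95]),3))
go([.6075,-.253,.007],down(71.5))
E
```

```text
row [0.001, -0.0, 0.002] [-1.9, -3.5, 193.0]
```

View pics/w1.png

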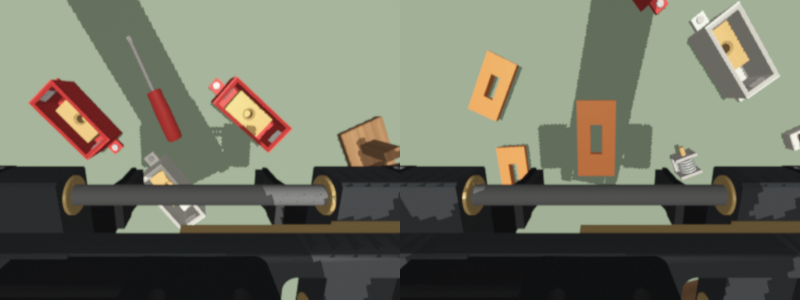

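The wrist view (right half) shows the lid at (597,138), shadowed, with the gripper aligned over it. The holder is at (735,50) with its hole at about (727,46).

```bash
python3 - <<'E'
from h import *
c=dict(np.load("w1.npz"));hsv=cv2.cvtColor(c["image"],cv2.COLOR_RGB2HSV).astype(int);P=cloud(c)
print(hsv[177,240],hsv[177,235],P[140,255])
m=((hsv[...,0]>=3)&(hsv[...,0]<=20)&(hsv[...,1]>110)&(P[...,2]>.024)&(P[...,2]<.045)).astype(np.uint8)
n,L,st,ce=cv2.connectedComponentsWithStats(m)
for i in range(1,n):
    if st[i,4]<300:continue
    v,u=np.where(L==i);print(st[i],rect(ray(c,np.c_[u,v],.03)),rect(P[v,u]),np.round(np.percentile(P[v,u,2],[5,50,95]),3))
# holder hole
m=((hsv[...,1]<60)&(P[...,2]>.053)&(P[...,2]<.07)).astype(np.uint8)
n,L,st,ce=cv2.connectedComponentsWithStats(m)
for i in range(1,n):
    if st[i,4]<150:continue
    v,u=np.where(L==i);print("white",st[i],rect(ray(c,np.c_[u,v],.06)))
im=c["image"][0:140,360:512,::-1];cv2.imwrite("pics/w1c.png",cv2.resize(im,None,fx=4,fy=4,interpolation=cv2.INTER_NEAREST))
E
```

```text
[ 12 166 186] [ 12 165 187] [ 0.56690471 -0.23652846  0.02854558]
[409  27  37  59 757] [541.5 -35.4  61.   20.8  19.5] [541.4 -34.3  61.1  21.4  21.3] [0.027 0.029 0.03 ]
[ 226  129   50   96 4080] [ 608.4 -255.8  116.1   57.9  -18.5] [ 608.8 -256.   117.1   58.   -18.5] [0.028 0.029 0.031]
white [ 389    2   97  125 2308] [555.1 -41.5 109.1  50.   19.5]
```

View pics/w1c.png

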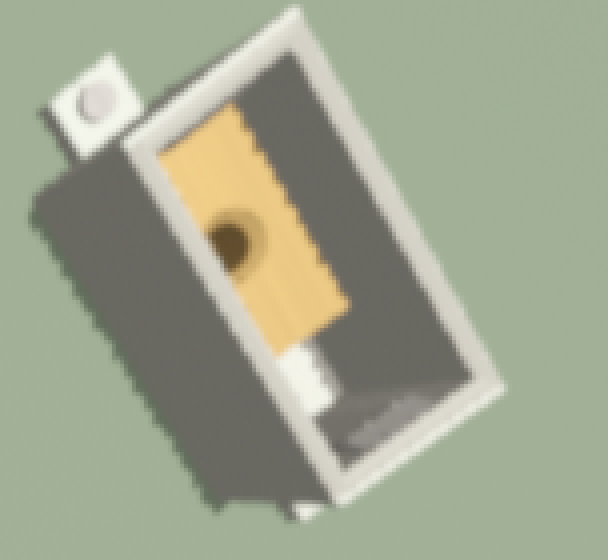

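The crop shows the hole at about (233,241), i.e. (418.3,60.3) in the full wrist image. Next I'll lower onto the lid.

```bash
python3 - <<'E'
from h import *
c=dict(np.load("w1.npz"));p=ray(c,[418.3,60.3],.03)[0];a=np.radians(19.5)
d=p[:2]-[.5551,-.0415];print(p,d@[np.cos(a),np.sin(a)],d@[-np.sin(a),np.cos(a)])
go([.608,-.2545,.007],down(71.5))
E
```

```text
[ 0.5419126  -0.04171313  0.03      ] -0.012502129193403681 0.004201140678633671
row [0.001, -0.0, 0.002] [-2.9, -4.7, 193.0]
```

jog_arm([
  [0,0,0,-3,-5,50,1],
  [0,0,0,-3,-5,100,1],
  [0,0,0,-3,-5,150,1],
  [0,0,0,-3,-5,180,1],
  [0,0,0,-3,-5,193,1],
  [0,0,0,-3,-5,193,-0.2],
  [0,0,0,-3,-5,193,-0.2],
  [0,0,0,-3,-5,193,-0.2],
  [0,0,0,-3,-5,193,-0.2],
  [0,0,0,-3,-5,193,-0.2],
  [0,0,0,-3,-5,193,-0.2],
], squeeze=45)

```text
time: 3.45
ee_pos: [0.6088, -0.257, 0.0085]
eef_rot: [0.161, 0.987, 0.0, 0.001]
ft_force: [-0.8, 1.4, 7.1]
width: 0.0572
grip_force: 45.0
```

jog_arm([
  [0,0,0,0,0,-40,-0.2],
  [0,0,0,0,0,-90,-0.2],
  [0,0,0,0,0,-125,-0.2],
  [0,0,0,0,0,-125,-0.2],
])

```text
time: 3.85
ee_pos: [0.6104, -0.2587, 0.1382]
eef_rot: [0.161, 0.987, -0.001, 0.004]
ft_force: [0.0, -0.4, -0.6]
width: 0.0572
grip_force: 45.0
```

```bash
python3 - <<'E'
from h import *
go([.555,-.039,.13],down(109.4))
E
```

```text
row [-0.003, 0.009, -0.662] [122.4, 190.7, 7.2]
```

jog_arm([
  [0,0,-0.662,122,191,7,-0.2],
  [0,0,-0.662,122,191,7,-0.2],
  [0,0,-0.662,122,191,7,-0.2],
  [0,0,-0.662,122,191,7,-0.2],
  [0,0,-0.662,122,191,7,-0.2],
  [0,0,-0.662,122,191,7,-0.2],
  [0,0,-0.662,122,191,7,-0.2],
  [0,0,-0.662,122,191,7,-0.2],
])

```text
time: 4.65
ee_pos: [0.5528, -0.0386, 0.1249]
eef_rot: [-0.168, 0.986, -0.0, -0.0]
ft_force: [-1.1, -0.1, -0.3]
width: 0.0578
grip_force: 45.0
```

```bash
python3 - <<'E'
from h import *
c=wrist();np.savez("w2.npz",**c);cv2.imwrite("pics/w2.png",c["image"][:,:,::-1])
P=cloud(c);hsv=cv2.cvtColor(c["image"],cv2.COLOR_RGB2HSV).astype(int)
m=((hsv[...,0]>=3)&(hsv[...,0]<=20)&(hsv[...,1]>110)&(P[...,2]>.12)&(P[...,2]<.18)).astype(np.uint8)
n,L,st,ce=cv2.connectedComponentsWithStats(m)
for i in range(1,n):
    if st[i,4]<300:continue
    v,u=np.where(L==i);z=np.median(P[v,u,2]);print(st[i],z,rect(ray(c,np.c_[u,v],z)))
from bench import camera
for nm in("top","scene"):
  c=camera(nm);np.savez(nm+"2.npz",**c);P=cloud(c);hsv=cv2.cvtColor(c["image"],cv2.COLOR_RGB2HSV).astype(int)
  m=(hsv[...,0]>=3)&(hsv[...,0]<=18)&(hsv[...,1]>150)&(hsv[...,2]>120)&(P[...,2]>.14)&(P[...,2]<.18)&(abs(P[...,1]+.04)<.1)&(abs(P[...,0]-.55)<.1)
  v,u=np.where(m);print(nm,len(v));
  if len(v)>20:print(rect(P[v,u]),np.percentile(P[v,u,2],[5,50,95]))
go([.555,-.039,.13],down(109.4))
E
```

```text
[  196   133   118   103 10666] 0.14575817766041377 [521.4 -50.   59.4  53.6 -70.7]
[ 202  263  106   25 2292] 0.14558523821978178 [569.5 -33.3  57.9  15.  -70.7]
top 0
scene 488
[556.8 -38.  111.7  57.8  19.3] [0.14724464 0.15008344 0.15244003]
row [-0.0, -0.0, -0.002] [-1.8, -1.2, -5.1]
```

View pics/w2.png

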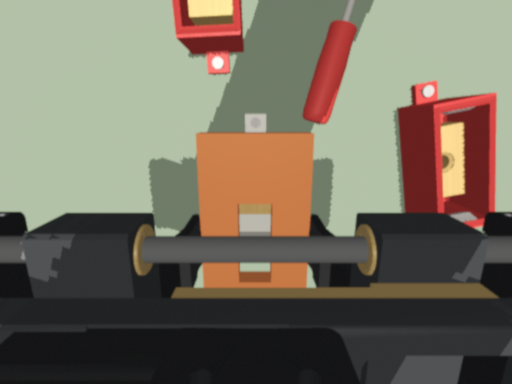

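The lid is held square over the holder. The lid's centre column is 256 and the lug at (256,122) is also centred, so y is aligned. I'll use the lug's outer edge to check x.

```bash
python3 - <<'E'
from h import *
c=dict(np.load("w2.npz"));g=cv2.cvtColor(c["image"],cv2.COLOR_RGB2GRAY)
print(g[108:136,249].tolist());print(g[108:136,262].tolist());print(g[119,238:274].tolist())
a=np.radians(19.5);ex=np.array([np.cos(a),np.sin(a)]);ey=np.array([-ex[1],ex[0]])
e=ray(c,[255.7,113.5],.011)[0][:2];print("holder ctr",e+.073*ex)
P=cloud(c);print(P[119,250],P[119,262])
l=ray(c,[255.7,132.7],.146)[0][:2];print("lid ctr",l+.059*ex, (e+.073*ex-l-.059*ex)@np.c_[ex,ey])
E
```

```text
[118, 118, 118, 119, 124, 148, 177, 192, 195, 195, 195, 194, 194, 193, 192, 192, 193, 193, 193, 194, 193, 193, 191, 180, 155, 137, 143, 146]
[118, 118, 118, 118, 125, 148, 177, 191, 194, 194, 194, 194, 194, 193, 193, 193, 193, 193, 193, 193, 193, 193, 191, 180, 155, 137, 143, 146]
[118, 118, 118, 118, 118, 119, 142, 182, 193, 194, 194, 194, 192, 183, 177, 173, 172, 170, 170, 174, 176, 182, 190, 194, 194, 194, 194, 185, 148, 122, 118, 118, 118, 118, 118, 118]
holder ctr [ 0.55429198 -0.03731373]
[ 0.49205581 -0.06518271  0.00526558] [ 0.48823554 -0.05432099  0.00788801]
lid ctr [ 0.55135984 -0.0387866 ] [0.00325561 0.00040962]
```

jog_arm([
  [0,0,0,-2.5,0,20,-0.2],
  [0,0,0,-2.5,0.3,45,-0.2],
  [0,0,0,-2.5,0.3,53,-0.2],
  [0,0,0,-2.5,0.3,58,-0.2],
  [0,0,0,-2.5,0.3,62,-0.2],
  [0,0,0,-2.5,0.3,62,-0.2],
], squeeze=60)

```text
time: 5.4
ee_pos: [0.5553, -0.0362, 0.0634]
eef_rot: [-0.169, 0.986, 0.0, 0.0]
ft_force: [0.3, 0.5, -1.7]
width: 0.0574
grip_force: 60.0
```

jog_arm([
  [0,0,0,0,0,4,-0.2],
  [0,0,0,0,0,8,-0.2],
  [0,0,0,0,0,11,-0.2],
  [0,0,0,0,0,13,-0.2],
  [0,0,0,0,0,15,-0.2],
  [0,0,0,0,0,15,-0.2],
])

```text
time: 6.0
ee_pos: [0.5554, -0.036, 0.05]
eef_rot: [-0.169, 0.986, 0.001, 0.0]
ft_force: [-10.1, 0.4, 24.4]
width: 0.0574
grip_force: 60.0
```

jog_arm([
  [0,0,0,0,0,1.5,-0.2],
  [0,0,0,0,0,1.5,-0.2],
  [0,0,0,0,0,0,-0.2],
])

```text
time: 6.3
ee_pos: [0.5553, -0.036, 0.0501]
eef_rot: [-0.169, 0.986, 0.001, 0.0]
ft_force: [-5.1, 1.1, 10.9]
width: 0.0571
grip_force: 60.0
```

jog_arm([
  [0,0,0,0,0,-0.5,1],
  [0,0,0,0,0,-0.5,1],
  [0,0,0,0,0,-0.5,1],
  [0,0,0,0,0,-0.5,1],
  [0,0,0,0,0,-30,1],
  [0,0,0,0,0,-80,1],
  [0,0,0,0,0,-130,1],
  [0,0,0,0,0,-150,1],
  [0,0,0,0,0,-150,1],
])

```text
time: 7.2
ee_pos: [0.5569, -0.0361, 0.2015]
eef_rot: [-0.169, 0.986, -0.0, 0.003]
ft_force: [0.4, -0.4, 0.1]
width: 0.087
grip_force: 0.0
```

```bash
python3 - <<'E'
from h import *
from bench import camera
ims=[]
for nm in("wrist","scene"):
  c=wrist() if nm=="wrist" else camera(nm);np.savez(nm+"3.npz",**c);P=cloud(c);hsv=cv2.cvtColor(c["image"],cv2.COLOR_RGB2HSV).astype(int)
  m=(hsv[...,0]>=3)&(hsv[...,0]<=18)&(hsv[...,1]>130)&(P[...,2]>.06)&(P[...,2]<.09)&(abs(P[...,1]+.04)<.1)&(abs(P[...,0]-.55)<.1)
  v,u=np.where(m);p=P[v,u];print(nm,len(v))
  if len(v)<20:continue
  zz=np.median(p[:,2]);print(rect(p),rect(ray(c,np.c_[u,v],.072)),zz)
  k=abs(p[:,2]-zz)<.005;A=np.c_[p[k,:2]-p[k,:2].mean(0),np.ones(k.sum())];print("plane",np.linalg.lstsq(A,p[k,2],rcond=None)[0])
  i=c["image"][:,:,::-1];ims.append(i if nm=="wrist" else cv2.resize(i[130:250,170:330],(512,384)))
cv2.imwrite("pics/w3.png",cv2.resize(np.hstack(ims),(800,300)))
E
```

```text
wrist 5195
[554.6 -36.8 116.1  57.8  19.5] [554.3 -37.  115.3  57.5  19.5] 0.07114722796477857
plane [ 0.00101718 -0.00014731  0.07114827]
scene 722
[522.7 -54.8 199.   74.1  27.8] [528.7 -50.8 194.7  74.3  27. ] 0.07510088173278318
plane [-0.0032828  -0.01315119  0.07533803]
```

View pics/w3.png

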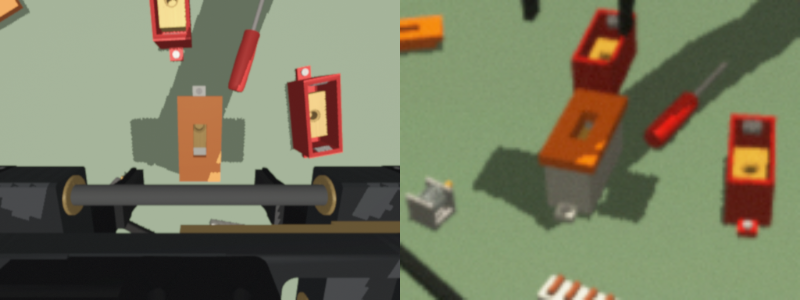

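The lid sits level on the holder with its top at 71 mm, and the plug is fully in. The hole shows through the slot at about (199,128). Next I'll measure the hole and go to the rod.

```bash
cat >> h.py <<'E'
b=np.radians(8.4);RE=np.array([[np.cos(b),-np.sin(b),0],[np.sin(b),np.cos(b),0],[0,0,1]]);RC=np.array([.603,.2965,0])
t=np.radians(29);AX=RE@[-np.sin(t),0,np.cos(t)];FOOT=RC+RE@[.03,0,.036]
def tilt():
    z=-AX;y=RE@[0,1,0];return np.c_[np.cross(y,z),y,z]
E
python3 - <<'E'
from h import *
c=dict(np.load("wrist3.npz"));g=cv2.cvtColor(c["image"],cv2.COLOR_RGB2GRAY)
print(g[155:206:2,244:270:2])
a=np.radians(19.5);E_=np.c_[[np.cos(a),np.sin(a)],[-np.sin(a),np.cos(a)]]
np.save("E.npy",E_)
for z in(.03,.072):
  for uv in([254,150],[254,164],[254,180]):print(z,uv,(ray(c,uv,z)[0][:2]-[.5546,-.0368])@E_)
go(FOOT+AX*.186,tilt());print(FOOT+AX*.186,FOOT+AX*.106)
E
```

```text
[[135 134 134 134 134 134 134 135 134 134 134 134 134]
 [134 134 133 134 135 134 134 135 133 134 133 134 134]
 [134 130 120 135 140 141 141 139 127 131 126 133 134]
 [133 129 111 132 142 143 143 140 119 126 124 133 134]
 [134 129 112 111 132 140 137 120 115 128 125 134 134]
 [134 129 118 111 101 109 106 104 122 135 129 133 133]
 [133 130 129 124 117 112 116 124 130 139 129 133 133]
 [134 131 137 136 131 128 129 135 139 140 129 133 133]
 [133 131 137 140 141 139 139 142 141 140 129 132 133]
 [133 131 136 140 140 141 140 142 140 139 129 132 133]
 [133 131 136 140 140 140 139 142 140 139 129 133 133]
 [133 131 135 139 139 140 139 142 140 139 129 133 132]
 [133 130 135 139 139 139 138 141 139 139 128 132 132]
 [132 130 135 138 139 139 138 141 139 137 126 131 132]
 [132 130 135 138 139 140 138 141 139 135 125 131 132]
 [131 130 134 137 138 139 138 141 138 135 125 131 131]
 [132 130 136 140 140 141 140 143 140 137 125 132 132]
 [132 133 156 162 163 163 163 164 164 159 131 132 132]
 [131 135 165 172 172 172 172 172 172 168 135 132 132]
 [132 132 164 172 172 172 172 172 172 169 135 131 131]
 [131 130 163 172 172 172 172 172 172 169 139 131 131]
 [130 128 152 160 160 160 160 160 160 157 135 131 130]
 [131 126 102 101 101 101 102 101 101 100 124 131 130]
 [130 128 113 112 112 112 111 112 112 112 126 131 131]
 [130 131 130 130 130 130 130 131 131 130 131 131 131]
 [131 131 130 130 131 131 131 131 131 131 130 130 131]]
0.03 [254, 150] [-0.02710234 -0.0015044 ]
0.03 [254, 164] [-0.010512   -0.00152952]
0.03 [254, 180] [ 0.00897537 -0.00155903]
0.072 [254, 150] [-0.03205132 -0.0013475 ]
0.072 [254, 164] [-0.01755715 -0.00136945]
0.072 [254, 180] [-0.00053198 -0.00139523]
row [0.049, -0.505, 0.189] [-96.9, 309.0, -0.9]
[0.54347094 0.28770951 0.19867927] [0.58183964 0.29337531 0.12870969]
```

jog_arm([
  [0,0,0,0,30,-15,1],
  [0.049,-0.505,0.189,-97,309,-1,1],
  [0.049,-0.505,0.189,-97,309,-1,1],
  [0.049,-0.505,0.189,-97,309,-1,1],
  [0.049,-0.505,0.189,-97,309,-1,1],
  [0.049,-0.505,0.189,-97,309,-1,1],
  [0.049,-0.505,0.189,-97,309,-1,1],
  [0.049,-0.505,0.189,-97,309,-1,1],
  [0.049,-0.505,0.189,-97,309,-1,1],
  [0.049,-0.505,0.189,-97,309,-1,1],
  [0.049,-0.505,0.189,-97,309,-1,1],
])

```text
time: 8.4
ee_pos: [0.5438, 0.2858, 0.1981]
eef_rot: [-0.07, 0.966, 0.018, 0.249]
ft_force: [-0.5, -0.1, 0.4]
width: 0.0871
grip_force: 0.0
```

```bash
python3 - <<'E'
from h import *
from bench import status
c=wrist();np.savez("w4.npz",**c)
hsv=cv2.cvtColor(c["image"],cv2.COLOR_RGB2HSV).astype(int);P=cloud(c)
print(np.round(status.read_state()["eef_rot"],3),np.round(R.from_matrix(tilt()).as_quat(),3))
m=(((hsv[...,0]<6)|(hsv[...,0]>172))&(hsv[...,1]>130)&(P[...,2]>.09)).astype(np.uint8)
n,L,st,ce=cv2.connectedComponentsWithStats(m)
for i in range(1,n):
    if st[i,4]<60:continue
    v,u=np.where(L==i);p=P[v,u];q=(p-FOOT)@np.c_[AX,RE@[0,1,0],np.cross(AX,RE@[0,1,0])]*1000
    print(st[i],np.round(ce[i]),"along/lat/normal",np.round(np.percentile(q,[2,50,98],axis=0),1).tolist())
cv2.imwrite("pics/w4.png",c["image"][:,:,::-1])
go(FOOT+AX*.106,tilt())
E
```

```text
[-0.07   0.966  0.018  0.25 ] [-0.071  0.966  0.018  0.25 ]
[248 187  19  30 449] [257. 202.] along/lat/normal [[94.1, -6.9, -5.2], [138.9, -0.5, 4.5], [140.6, 6.1, 8.0]]
row [-0.002, -0.0, -0.002] [0.1, 2.0, 79.8]
```

View pics/w4.png

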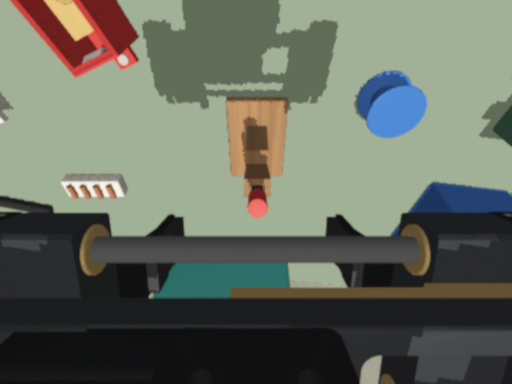

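The red head is centred ahead of the fingers at (257,202). It measures 140 mm along the expected axis and 0.5 mm off laterally. Next I'll approach and grip.

jog_arm([
  [0,0,0,1,1.5,30,1],
  [0,0,0,1,1.5,60,1],
  [0,0,0,1,1.5,80,1],
  [0,0,0,1,1.5,80,1],
  [0,0,0,1,1.5,80,-0.9],
  [0,0,0,1,1.5,80,-0.9],
  [0,0,0,1,1.5,80,-0.9],
  [0,0,0,1,1.5,80,-0.9],
  [0,0,0,1,1.5,80,-0.9],
  [0,0,0,1,1.5,80,-0.9],
  [0,0,0,1,1.5,80,-0.9],
], squeeze=20)

```text
time: 9.55
ee_pos: [0.581, 0.2947, 0.1287]
eef_rot: [-0.071, 0.966, 0.018, 0.25]
ft_force: [-0.1, -0.0, 0.6]
width: 0.039
grip_force: 0.0
```

jog_arm([
  [0,0,0,0,0,0,-0.9],
  [0,0,0,0,0,0,-0.9],
  [0,0,0,0,0,0,-0.9],
  [0,0,0,0,0,0,-0.9],
  [0,0,0,0,0,0,-0.9],
])

```text
time: 10.05
ee_pos: [0.5811, 0.2946, 0.1286]
eef_rot: [-0.071, 0.966, 0.018, 0.25]
ft_force: [-0.3, -0.5, 0.1]
width: 0.0156
grip_force: 20.0
```

jog_arm([
  [0,0,0,-1,0,-10,-0.9],
  [0,0,0,-3,0,-40,-0.9],
  [0,0,0,-8,0,-80,-0.9],
  [0,0,0,-12,0,-110,-0.9],
  [0,0,0,-12,0,-110,-0.9],
])

```text
time: 10.55
ee_pos: [0.5389, 0.29, 0.2364]
eef_rot: [-0.071, 0.965, 0.021, 0.253]
ft_force: [0.9, 0.1, -0.8]
width: 0.0155
grip_force: 20.0
```

```bash
python3 - <<'E'
from h import *
E_=np.load("E.npy");p=np.array([.5546,-.0368])+E_@[-.013,0];print(p)
go([p[0],p[1],.25],down(109.4))
go([p[0],p[1]+.12,.25],down(109.4))
E
```

```text
[ 0.54234566 -0.04113949]
row [-0.045, 0.512, -0.188] [32.0, -328.0, -35.3]
row [-0.045, 0.512, -0.188] [16.9, -209.3, -26.2]
```

jog_arm([
  [-0.045,0.512,-0.188,32,-328,-35,-0.9],
  [-0.045,0.512,-0.188,32,-328,-35,-0.9],
  [-0.045,0.512,-0.188,32,-328,-35,-0.9],
  [-0.045,0.512,-0.188,32,-328,-35,-0.9],
  [-0.045,0.512,-0.188,32,-328,-35,-0.9],
  [-0.045,0.512,-0.188,32,-328,-35,-0.9],
  [-0.045,0.512,-0.188,32,-328,-35,-0.9],
  [-0.045,0.512,-0.188,32,-328,-35,-0.9],
  [-0.045,0.512,-0.188,32,-328,-35,-0.9],
  [-0.045,0.512,-0.188,32,-328,-35,-0.9],
  [-0.045,0.512,-0.188,32,-328,-35,-0.9],
])

```text
time: 11.65
ee_pos: [0.5419, -0.0408, 0.2455]
eef_rot: [-0.169, 0.986, -0.002, -0.004]
ft_force: [-0.2, -0.7, -1.5]
width: 0.0156
grip_force: 20.0
```

```bash
python3 - <<'E'
from h import *
from bench import camera
E_=np.load("E.npy");p=np.array([.5546,-.0368])+E_@[-.013,0]
go([p[0],p[1],.25],down(109.4))
c=wrist();np.savez("w5.npz",**c);s=camera("scene");np.savez("s5.npz",**s)
im=np.hstack([c["image"],cv2.resize(s["image"][100:244,150:342],(512,384))])[:,:,::-1]
cv2.imwrite("pics/w5.png",cv2.resize(im,(800,300)))
E
```

```text
row [-0.002, -0.008, 0.001] [-0.3, -0.5, -4.5]
```

View pics/w5.png

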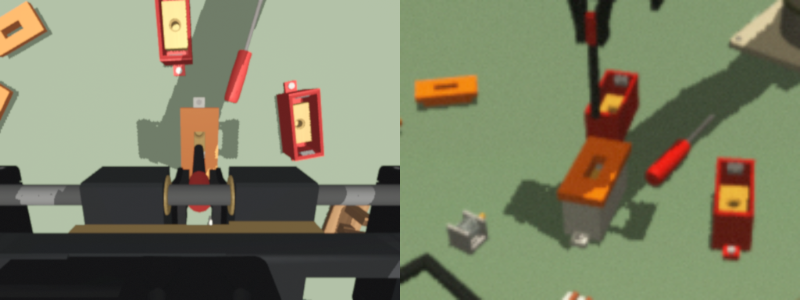

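The rod is upright over the lid. In the left half its foot is at about (199,146), with the hole just above it through the slot. I'll measure the rod's axis relative to the tool.

```bash
python3 - <<'E'
from h import *
E_=np.load("E.npy");O=np.array([.5546,-.0368]);tcp=np.array([.5419,-.0408])
for n in("w5","s5"):
    c=dict(np.load(n+".npz"));P=cloud(c);q=(P[...,:2]-tcp)@E_*1000
    m=(abs(q[...,0])<20)&(abs(q[...,1])<20)&(P[...,2]>.125)&(P[...,2]<.243)&(c["z_map"]>0)
    for lo in(.125,.135,.145,.16,.18,.2):
        k=m&(P[...,2]>=lo)&(P[...,2]<lo+.012)
        if k.sum()>4:print(n,lo,k.sum(),np.round(np.percentile(q[k],[5,50,95],axis=0),1).tolist(),"zmin",P[k][:,2].min().round(4))
c=dict(np.load("w5.npz"));g=cv2.cvtColor(c["image"],cv2.COLOR_RGB2GRAY)
print(g[150:200:2,240:272:2])
for uv in([254,170],[254,186]):print([((ray(c,uv,z)[0][:2]-O)@E_*1000).round(1) for z in(.03,.072,.14)])
E
```

```text
w5 0.135 18 [[-5.6, -6.3], [-5.0, -1.8], [-1.2, 3.7]] zmin 0.1406
w5 0.145 35 [[-5.7, -6.3], [-5.0, -1.3], [-1.3, 3.7]] zmin 0.1454
w5 0.16 43 [[-5.5, -6.3], [-4.9, -1.2], [-2.2, 4.0]] zmin 0.1603
w5 0.18 56 [[-5.5, -6.2], [-4.7, -1.1], [-0.7, 4.0]] zmin 0.1804
w5 0.2 71 [[-5.4, -5.8], [-4.6, -1.0], [-1.8, 4.3]] zmin 0.2009
s5 0.145 15 [[-1.2, -7.6], [2.3, -1.5], [5.5, 3.1]] zmin 0.1469
s5 0.16 15 [[0.0, -6.4], [3.0, -1.0], [4.8, 3.7]] zmin 0.1612
s5 0.18 21 [[-2.4, -5.1], [3.7, 0.0], [5.4, 3.1]] zmin 0.1801
s5 0.2 19 [[-0.3, -7.4], [2.9, -0.9], [5.5, 3.0]] zmin 0.2003
[[147 147 147 147 147 147 147 147 147 147 147 147 147 147 147 147]
 [147 147 147 146 147 147 147 147 147 147 147 147 147 147 147 147]
 [147 146 147 147 147 147 147 147 147 147 147 147 147 147 147 147]
 [147 147 147 147 146 147 146 147 147 147 147 147 147 147 147 146]
 [147 147 147 147 147 147 147 147 147 147 146 147 146 146 146 146]
 [146 146 146 146 146 146 146 146 146 146 147 146 147 146 146 146]
 [146 146 146 146 146 146 146 146 146 146 146 146 146 146 146 146]
 [146 146 146 146 146 146 146 146 146 146 146 146 146 1
[... 587 characters left out ...]
55 152 142 145 144 145 145]
 [144 145 145 145 141 144 123 113 124 146 152 142 144 144 144 144]
 [144 144 144 144 135  89  37  31  39  93 146 142 144 144 143 143]
 [144 144 144 144 107  36  29  30  28  36 133 142 143 143 143 143]
 [143 143 144 143  89  29  29  29  29  31 108 141 144 144 143 144]
 [143 143 144 143  87  30  30  29  29  30  97 141 144 143 143 143]
 [143 143 143 139  76  28  29  29  28  28  99 154 144 143 143 144]
 [144 143 144 139  73  29  29  30  30  28  94 155 144 144 143 144]
 [143 143 143 137  62  29  29  29  29  29  75 142 143 144 143 143]]
[array([-13.5,  -1.4]), array([-20.9,  -1.2]), array([-32.9,  -0.8])]
[array([ 8.7, -1.4]), array([-1.1, -1.2]), array([-17.1,  -0.8])]
```

jog_arm([
  [0,-0.006,0,1.2,0.5,0,-0.9],
  [0,-0.006,0,1.2,0.5,30,-0.9],
  [0,-0.006,0,1.2,0.5,60,-0.9],
  [0,-0.006,0,1.2,0.5,75,-0.9],
  [0,-0.006,0,1.2,0.5,85,-0.9],
  [0,-0.006,0,1.2,0.5,95,-0.9],
  [0,-0.006,0,1.2,0.5,95,-0.9],
])

```text
time: 12.45
ee_pos: [0.5396, -0.0429, 0.15]
eef_rot: [-0.168, 0.986, -0.001, -0.001]
ft_force: [0.0, -0.4, -0.7]
width: 0.0153
grip_force: 20.0
```

jog_arm([
  [0,0,0,-2,0.7,0,-0.9],
  [0,0,0,-2,0.7,5,-0.9],
  [0,0,0,-2,0.7,9,-0.9],
  [0,0,0,-2,0.7,12,-0.9],
  [0,0,0,-2,0.7,15,-0.9],
  [0,0,0,-2,0.7,15,-0.9],
])

```text
time: 13.05
ee_pos: [0.5414, -0.0418, 0.1353]
eef_rot: [-0.168, 0.986, -0.001, -0.001]
ft_force: [0.9, 0.2, -0.7]
width: 0.0153
grip_force: 20.0
```

Foot is at about 30 mm with no contact force; I'll go on gently.

jog_arm([
  [0,0,0,0,0,2,-0.9],
  [0,0,0,0,0,4,-0.9],
  [0,0,0,0,0,5,-0.9],
  [0,0,0,0,0,5,-0.9],
])

```text
time: 13.45
ee_pos: [0.5416, -0.0418, 0.1306]
eef_rot: [-0.168, 0.986, -0.001, -0.0]
ft_force: [0.1, -0.4, -1.8]
width: 0.0153
grip_force: 20.0
```

jog_arm([
  [0,0,0,0,0,3,-0.9],
  [0,0,0,0,0,6,-0.9],
  [0,0,0,0,0,9,-0.9],
  [0,0,0,0,0,11,-0.9],
  [0,0,0,0,0,12,-0.9],
  [0,0,0,0,0,12,-0.9],
])

```text
time: 14.05
ee_pos: [0.5416, -0.0418, 0.1186]
eef_rot: [-0.168, 0.986, -0.001, -0.0]
ft_force: [-0.1, -0.0, -0.5]
width: 0.0155
grip_force: 20.0
```

jog_arm([
  [0,0,0,0,0,1,-0.9],
  [0,0,0,0,0,2,-0.9],
  [0,0,0,0,0,2.5,-0.9],
  [0,0,0,0,0,2.5,-0.9],
])

```text
time: 14.45
ee_pos: [0.5417, -0.0419, 0.1163]
eef_rot: [-0.168, 0.986, -0.001, -0.0]
ft_force: [-0.5, 0.5, -0.8]
width: 0.0155
grip_force: 20.0
```

jog_arm([
  [0,0,0,0,0,0.7,-0.9],
  [0,0,0,0,0,1.2,-0.9],
  [0,0,0,0,0,1.2,-0.9],
])

```text
time: 14.75
ee_pos: [0.5426, -0.0418, 0.1161]
eef_rot: [-0.168, 0.986, -0.002, 0.001]
ft_force: [-0.7, 0.4, 6.8]
width: 0.0153
grip_force: 20.0
```

Contact at the home depth with 7 N. I'll release and back off.

jog_arm([
  [0,0,0,0,0,-1,-0.9],
  [0,0,0,0,0,-1,-0.6],
  [0,0,0,0,0,-1,-0.4],
  [0,0,0,0,0,-1,-0.2],
  [0,0,0,0,0,-1,-0.2],
  [0,0,0,0,0,-1,-0.2],
  [0,0,0,0,0,-20,-0.2],
  [0,0,0,0,0,-60,-0.2],
  [0,0,0,0,0,-110,-0.2],
  [0,0,0,0,0,-150,-0.2],
  [0,0,0,0,0,-150,-0.2],
])

```text
time: 15.85
ee_pos: [0.5441, -0.0417, 0.271]
eef_rot: [-0.168, 0.986, -0.002, 0.004]
ft_force: [0.9, 0.5, -0.3]
width: 0.0351
grip_force: 0.0
```

```bash
python3 - <<'E'
from h import *
from bench import camera
E_=np.load("E.npy");O=np.array([.5546,-.0368])
c=wrist();s=camera("scene")
for n,c in(("w",c),("s",s)):
    P=cloud(c);hsv=cv2.cvtColor(c["image"],cv2.COLOR_RGB2HSV).astype(int);q=(P[...,:2]-O)@E_*1000
    near=(abs(q[...,0])<70)&(abs(q[...,1])<40)&(c["z_map"]>0)
    r=near&(P[...,2]>.1)&(P[...,2]<.17)&((hsv[...,0]<6)|(hsv[...,0]>172))&(hsv[...,1]>120)
    l=near&(P[...,2]>.06)&(P[...,2]<.09)&(hsv[...,0]>=3)&(hsv[...,0]<=18)&(hsv[...,1]>120)
    for k,m in(("red",r),("lid",l)):
        if m.sum()>10:print(n,k,m.sum(),"z",np.percentile(P[m][:,2],[2,50,90,98]).round(4),"xy",np.percentile(q[m],[5,50,95],axis=0).round(1).tolist())
        if k=="lid" and m.sum()>50:
            A=np.c_[q[m],np.ones(m.sum())];print("plane mm/m",np.round(np.linalg.lstsq(A,P[m][:,2]*1000,rcond=None)[0],3))
cv2.imwrite("pics/w6.png",cv2.resize(s["image"][100:244,150:342],(640,480))[:,:,::-1])
E
```

```text
w red 222 z [0.1142 0.1487 0.1499 0.1505] xy [[-20.5, -7.1], [-16.9, -1.7], [-8.7, 4.4]]
w lid 3378 z [0.0694 0.0712 0.0722 0.0728] xy [[-54.9, -26.4], [-6.1, 0.5], [52.1, 25.9]]
plane mm/m [1.0000e-03 0.0000e+00 7.1173e+01]
s red 89 z [0.116  0.139  0.1538 0.1553] xy [[-17.5, -8.2], [-9.9, -0.8], [-5.9, 4.9]]
s lid 681 z [0.0642 0.0752 0.0775 0.0786] xy [[-54.0, -26.7], [12.7, 3.4], [57.3, 27.9]]
plane mm/m [-2.4000e-02 -2.5000e-02  7.4642e+01]
```

View pics/w6.png

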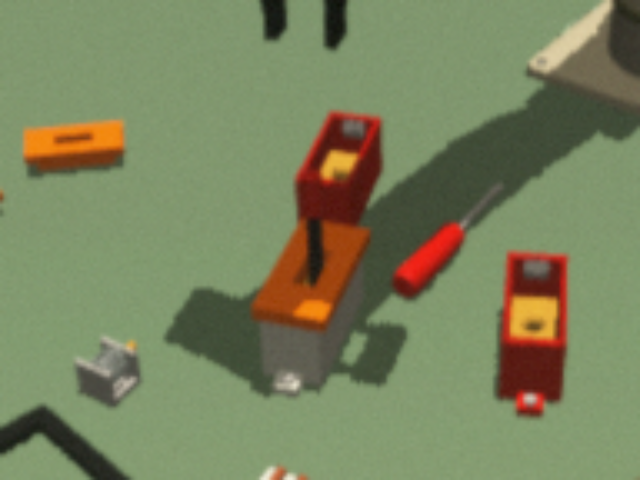

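The rod stands upright in the slot at about (315,250) with its top at 150 mm. The lid is level, and the gripper is clear.

```bash
python3 -c "
from bench import order;print(order.close_job())"
```

```text
the job is handed in; nothing more can be done
None
```

The job is handed in after about 16 s of robot time: the lid is level and fully home on the holder, the rod stands upright with its foot home in the socket (7 N at most on it), and the gripper is clear with nothing else touched.

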